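# Load the seasoning carousel pocket by pocket and close its hatch

## Robot

A 7-joint arm with a two-finger parallel gripper is mounted at the origin on a cart in front of the work surface, level with it; the furniture and walls round the work are solid. World frame = base frame: x ahead of the robot, y to its left, z up, the work surface at z = 0. Lengths are in m, angles in rad, forces in N, time in s.
With the tool pointing down it reaches from about 0.4 to 0.925 m from the base axis. Payload 4.1 kg.
Tool frame: the origin (TCP) lies on the centre line of the jaws, within the pads' length; the fingertips stand 17 mm ahead of it and the grasp point (between the pads) lies 2 mm behind it; z points along the fingers, y is the line along which they close (so a half turn about z gives the same grasp; the last joint's range is limited). The gripper opens to 85 mm and grips with 20 to 120 N. Pads are 22 mm wide; open, the fingers measure 114 mm over their backs; the gripper's body (76 mm by 85 mm) begins 54 mm behind the grasp point. The pads swing forward as they close: fully open they stand 13 mm farther back than shut.
Start: joints at [-1.351, 0.398, 0.045, 1.537, -0.019, 1.207, -0.051], TCP at [0.204, 0.617, 0.248] pointing down, gripper open.
Joint ranges: [-2.82, 2.82], [-0.49, 2.23], [-1.37, 1.46], [0, 2.46], [-1.36, 4.5], [0.23, 2], [-2.94, 2.94]. Speed limits (rad/s): [2.57, 2.57, 3.14, 3.14, 3.14, 3.14, 3.14].

## Interface

Orientations are given as a 3x3 rotation matrix whose columns are the frame's x, y, z axes.
In Python, from workcell import status, cams, manip, nets gives the robot as it stands.
- The arm moves only by the shell command python3 -m jog 'ROWS'. ROWS is JSON, a list of rows, each a list of 5 numbers: the opening in per cent of the stroke, from 0 (shut) to 100 (fully open), then the shift along the tool's x, y, z in units of 30 mm (1.0 is 30 mm), then the turn about the tool's z in units of 6 degrees (1.0 is 6 degrees). A call has 1 to 12 rows; each row is the pose to reach, as a shift and turn from the pose commanded when the call began, along the tool's axes at that moment; what a row does not reach only later rows make up. A row lasts 1/10 s, in which the tool goes at most 50 mm and 8.59 degrees, less where a joint would pass 70% of its speed; a pose out of reach is approached as far as the arm can. A call with a gripper value outside its range is refused whole. The fingers move at their own pace and stop on an object; the grip force is fixed at half the most. Time passes only in rows, so rows that repeat a pose let the fingers close. It gives the time, the measured TCP pose, the force, the opening and the grip force at its end, in the units of the state.
- status.get_state(): the state, without advancing time (a new reading comes with each control period).
- cams.get_image(name): name is "side" or "top" or "wrist"; returns a dict with "color" (420x560x3 uint8, red, green, blue), "z_map" (420x560 float32, m along the optical axis (not along the pixel's ray), 0 where there is no reading), "camera_matrix" (3x3 intrinsics, pixels), "rvec" (rotation vector, rad) and "tvec" (3), from world to camera coordinates, as OpenCV has them. Camera axes: x right, y down, z forward; pixel columns grow to the right and rows downward; lengths in m; the calibration is good to about 2 mm. A picture is of the moment at which its call begins.
- manip.hand_in(): hands the job in; it is judged then, once.
Trained networks look in a picture, given as the dict that the camera call returned (one of the last four; its "shot" number tells which), for a name from the list of things; names that differ only in an ending like _2 or _b are one class to them, and where a whole thing is asked for, a point or a joint stands for the part that bears it (a point fixed in the world has none). Each returns a list of dicts, best first, with "conf" (0 to 1); they miss things now and then, are a little off and sometimes report something else, mostly with a low value. They report only what shows in the picture. A call takes as long as a camera call. They do not tell look-alikes from the thing itself.
- nets.recognise(label, picture): "extent" ([left, top, right, bottom] in pixels, round what is visible of it).
- nets.pinpoint(label, picture): "xy" ([column, row] in pixels: a listed point, or the origin of a listed thing).
The state is a dict: "clock": time; "joints": joint angles; "dq": joint speeds; "tau": joint torques, N m; "tool_pos": TCP position; "eef_rot": TCP orientation; "wrist_force": force on the tool from outside, world axes, zero at the start; "ft_torque": the same for the moment, N m; "opening": opening from 0.0 (shut) to 1.0 (fully open); "gripper_force": force on a finger pad.
Only numpy, scipy, OpenCV 4.12 (cv2) and the standard library are available. Lean on these libraries where they do the work, as an engineer would, in place of code of your own. Each camera call takes 0.05 s, during which the arm holds its last target. There are 200 camera calls.

## Task

Get the fly-proof seasoning cabinet ready for opening time: turning its carousel by the crank so that one pocket after the other comes under the loading hatch, lower the red-capped spice jar into pocket one, then the red tin into pocket two, then the yellow-lidded jar into pocket three, each let go standing upright on the floor of its pocket. Then slide the orange cover flat into its rails from the right until it is fully home, so that the hatch is shut. Keep the jars and the tin upright all the time and leave the other things on the table where they are.

Things in the scene. Friction and masses are not known exactly. Their poses are not given: they have to be found in the camera images.
- cabinet: fixed clear-walled seasoning cabinet, 264 (x, from -138 to +126) by 252 (y) by 152 mm tall; origin in the middle of its underside, -x towards the robot, +y to the left. Its clear roof (top at z = 141 mm) is solid except for the loading hatch at the front, an opening from x = -124 to -31, y = -85 to +85 mm. The pocket to be loaded stands at x = -76, y = 0.
- carousel (a joint): angle (rad) of the white four-pocket carousel about the upright shaft through the cabinet's origin, clockwise from above, range -1.3 to 3.6; it stays where it is left. At 0 pocket one is at the hatch, at 1.57 pocket two, at 3.14 pocket three. Pocket centres are 76 mm from the shaft. Pocket four already holds a green-lidded jar. Black dots on the hub number the pockets.
- hatch_mouth (a point): right mouth of the hatch cover's slide rails, in the middle between them, 141 mm above the table. The rails run along the cabinet's y axis on the front and back edge of the hatch: channels 8 mm high (z = 141 to 149 mm), lips up to 152 mm, 115 mm wide inside (x = -136 to -21), flared from y = -92 to -112, with a stop on the left at y = +91.5 mm
- pocket_1 (a point): middle of the floor of pocket one (one dot), the smallest blue-collared pocket, 50 mm inside, collar 45 mm deep with a flared rim; floor 20 mm above the table
- pocket_2 (a point): middle of the floor of pocket two (two dots), 63 mm inside, collar 28 mm deep with a flared rim; floor 40 mm above the table
- pocket_3 (a point): middle of the floor of pocket three (three dots), 69.5 mm inside, collar 38 mm deep with a flared rim; floor 30 mm above the table
- crank_knob (a point): point to grip on the carousel's crank: round red upright knob, free to spin, 20 mm thick, from 164 to 211 mm above the table, this point at 196 mm; it circles 52 mm from the shaft above the roof and turns the carousel directly. At carousel angle 0 it is on the cabinet's +y side of the shaft (it points over pocket four).
- hatch_home (a point): where the origin of the hatch cover must be when the hatch is closed: middle of the hatch, 141 mm above the table
- hatch_cover: loose orange hatch cover, a flat plate 111 (x) by 180 (y) by 5 mm with a black upright grip in the middle of its top, 50 mm long (x), 14 mm wide (y), from 5 to 35 mm above the underside; origin in the middle of its underside. It slides into the rails flat from their right mouth, its y axis along the cabinet's y axis.
- spice_jar: spice jar with a red cap and a clear body with a label, 45 mm across, 106 mm tall (cap from 85 mm up); origin in the middle of its underside, z up; belongs in pocket one
- red_tin: food tin with a bare metal top, its label half red and half pale (it may look pale from one side), the only tin on the table, 58 mm across, 72 mm tall; origin in the middle of its underside, z up; belongs in pocket two
- yellow_jar: glass jar with a yellow lid and pink contents, 64 mm across, 89 mm tall (lid 63 mm across from 78 mm up); origin in the middle of its underside, z up; belongs in pocket three
- yoghurt_tub: bystander: white yoghurt tub, 72 mm across, 71 mm tall; origin in the middle of its underside
- mandarin: bystander: mandarin, 58 mm across, 52 mm tall; origin in the middle of its underside
- rice_bowl: bystander: white bowl of rice, 144 mm across, 57 mm tall; origin in the middle of its underside
- tape_roll: bystander: roll of tape lying flat, 106 mm across, 25 mm tall; origin in the middle of its underside
- lemon: bystander: lemon, 71 mm long (its x), 53 mm wide, 51 mm tall; origin in the middle of its underside
Mind the look-alikes: they are no part of the job. Leave any green look-alike of the red_tin alone. What is shaped like the yellow_jar but blue is not meant.

How it is judged:
On the way, in this order (a step that is already met when the one before it is completed fails the run):
1. the red-capped spice jar stands in pocket one and is let go (horizontal distance between spice_jar and pocket_1 below 0.007 m and z of spice_jar in the frame of pocket_1 below 0.005 m and angle between spice_jar's own z axis and vertical below 0.1 rad and contact force between the fingers and spice_jar below 0.3 N), for 0.2 s.
2. the red tin stands in pocket two and is let go (horizontal distance between red_tin and pocket_2 below 0.007 m and z of red_tin in the frame of pocket_2 below 0.005 m and angle between red_tin's own z axis and vertical below 0.1 rad and contact force between the fingers and red_tin below 0.3 N), for 0.2 s.
3. the yellow-lidded jar stands in pocket three and is let go (horizontal distance between yellow_jar and pocket_3 below 0.007 m and z of yellow_jar in the frame of pocket_3 below 0.005 m and angle between yellow_jar's own z axis and vertical below 0.1 rad and contact force between the fingers and yellow_jar below 0.3 N), for 0.2 s.
4. the hatch cover is fully home in its rails and let go (distance between hatch_cover and hatch_home below 0.008 m and z of hatch_cover in the frame of hatch_home below 0.005 m and angle between the x axis of hatch_cover and the x axis of cabinet, either way round below 0.06 rad and angle between hatch_cover's own z axis and vertical below 0.06 rad and contact force between the fingers and hatch_cover below 0.3 N), for 0.2 s.
At the end, for the whole second after the job is handed in: Spice jar, red tin and yellow-lidded jar in pockets one, two, three: each within 7 mm of the pocket's middle and 5 mm of its floor, upright within 0.1 rad. Hatch cover within 8 mm of its closed position, at most 5 mm above it, square within 0.06 rad. All at rest (horizontal distance between spice_jar and pocket_1 below 0.007 m and z of spice_jar in the frame of pocket_1 below 0.005 m and angle between each of spice_jar, red_tin, yellow_jar's own z axis and vertical below 0.1 rad and horizontal distance between red_tin and pocket_2 below 0.007 m and z of red_tin in the frame of pocket_2 below 0.005 m and horizontal distance between yellow_jar and pocket_3 below 0.007 m and z of yellow_jar in the frame of pocket_3 below 0.005 m and distance between hatch_cover and hatch_home below 0.008 m and z of hatch_cover in the frame of hatch_home below 0.005 m and angle between the x axis of hatch_cover and the x axis of cabinet, either way round below 0.06 rad and angle between hatch_cover's own z axis and vertical below 0.06 rad and linear speed of each of hatch_cover, spice_jar, red_tin, yellow_jar below 0.02 m/s and velocity of joint carousel between -0.05 and 0.05 rad/s); the robot touches nothing.
It fails at once if one of the bystanders (tub, mandarin, bowl, tape, lemon) is shifted more than 30 mm (distance of any of yoghurt_tub, mandarin, rice_bowl, tape_roll, lemon from where it was at the start of the episode above 0.03 m).
It fails at once if the spice jar, the red tin or the yellow-lidded jar is tipped over (angle between any of spice_jar, red_tin, yellow_jar's own z axis and vertical above 0.6 rad).
It also fails if it takes over 72 s, if anything falls off the work surface, if the arm or the gripper's body presses on something with over 40 N, if the wrist force passes 120 N, or if a joint passes its speed limit or range.

## Working session

There is one attempt and no reset: what is moved stays moved. The work goes in short steps, Python scripts to look and compute and a shell command to move; the robot and the scene stay as the last step left them, time stands still between calls to the robot, and variables do not carry over. Pictures are saved under pics/ and viewed, at most 13 in all, crops included, and the job is handed in when it is done.

```bash
ls; mkdir -p pics
cat > h.py <<'E'
import numpy as np,cv2
from workcell import status,cams,manip,nets
def cam(n): return cams.get_image(n)
def mats(p):
    R,_=cv2.Rodrigues(np.array(p["rvec"],float)); return np.array(p["camera_matrix"],float),R,np.array(p["tvec"],float).ravel()
def ray(p,uv,z):
    K,R,t=mats(p); d=R.T@np.linalg.inv(K)@np.array([uv[0],uv[1],1.]); c=-R.T@t
    return c+d*(z-c[2])/d[2]
def proj(p,X):
    K,R,t=mats(p); q=K@(R@np.array(X,float)+t); return q[:2]/q[2]
def cloud(p):
    K,R,t=mats(p); z=p["z_map"]; v,u=np.mgrid[:z.shape[0],:z.shape[1]]
    P=np.stack([(u-K[0,2])/K[0,0]*z,(v-K[1,2])/K[1,1]*z,z],-1)
    W=(P-t)@R; W[z==0]=np.nan; return W
def save(p,n): cv2.imwrite("pics/"+n,p["color"][:,:,::-1])
E
python3 - <<'E'
from h import *
s=status.get_state(); print(s)
ps=[cam("top"),cam("side")]
for n,p in zip(("top","side"),ps):
    save(p,n+"0.png"); K,R,t=mats(p); print(n,K[0,0],-R.T@t,(R.T)[:,2])
    for l in "cabinet hatch_mouth pocket_1 pocket_2 pocket_3 crank_knob hatch_home hatch_cover spice_jar red_tin yellow_jar yoghurt_tub mandarin rice_bowl tape_roll lemon".split():
        r=nets.pinpoint(l,p)
        print(l,[(np.round(a["xy"]).tolist(),round(a["conf"],2)) for a in r[:3]])
cv2.imwrite("pics/both0.png",np.vstack([p["color"] for p in ps])[:,:,::-1])
E
```

```text
pics
{'clock': 0.0, 'joints': array([-1.35100043,  0.39916399,  0.0450214 ,  1.53791891, -0.01872669,
        1.2068983 , -0.05069859]), 'dq': array([ 0.00040982, -0.00013555, -0.0007959 , -0.00197972, -0.00211463,
        0.00047782,  0.00022545]), 'tau': array([ 1.55862472e-04, -4.75113451e+01,  1.36503562e+00, -2.54233682e+01,
        1.16595975e-02,  9.09880648e-03, -6.57706806e-06]), 'tool_pos': array([0.20349463, 0.61667117, 0.24726397]), 'eef_rot': array([[-9.49649494e-01,  3.13313856e-01, -5.15691859e-04],
       [ 3.13314263e-01,  9.49647603e-01, -1.89822682e-03],
       [-1.05015226e-04, -1.96422375e-03, -9.99998065e-01]]), 'wrist_force': array([ 0.63044906,  0.04895461, -0.32831479]), 'ft_torque': array([-0.04309525,  0.03924116,  0.00417311]), 'gripper_force': 0.0, 'opening': 1.0081481861371286}
top 437.57254831717444 [0.27594585 0.05593599 1.38267819] [ 0.19551281 -0.00238368 -0.98069825]
cabinet [([295.0, 186.0], 0.61), ([207.0, 200.0], 0.32), ([301.0, 204.0], 0.19)]
hatch_mouth [([336.0, 203.0], 0.57)]
pocket_1 [([323.0, 193.0], 0.93), ([295.0, 214.0], 0.67)]
pocket_2 
[... 875 characters left out ...]
5.0, 339.0], 0.5), ([313.0, 189.0], 0.21)]
pocket_3 [([280.0, 240.0], 0.96), ([315.0, 339.0], 0.5), ([313.0, 189.0], 0.21)]
crank_knob [([306.0, 198.0], 0.69)]
hatch_home [([282.0, 222.0], 0.77), ([317.0, 339.0], 0.61)]
hatch_cover [([270.0, 343.0], 0.65)]
spice_jar [([308.0, 199.0], 0.66), ([258.0, 183.0], 0.65)]
red_tin [([287.0, 200.0], 0.63), ([243.0, 215.0], 0.56)]
yellow_jar [([259.0, 202.0], 0.87), ([248.0, 172.0], 0.77)]
yoghurt_tub [([282.0, 187.0], 0.65), ([270.0, 344.0], 0.65), ([289.0, 198.0], 0.24)]
mandarin [([237.0, 193.0], 0.49), ([255.0, 184.0], 0.39)]
rice_bowl [([313.0, 193.0], 0.87), ([282.0, 219.0], 0.73)]
tape_roll [([275.0, 169.0], 0.68)]
lemon [([317.0, 335.0], 0.83)]
```

Run:
```python
import cv2
a=cv2.imread("pics/top0.png")[110:330,80:480]; cv2.imwrite("pics/v1.png",cv2.resize(a,None,fx=2,fy=2,interpolation=cv2.INTER_CUBIC))
b=cv2.imread("pics/side0.png")[130:380,150:450]; cv2.imwrite("pics/v2.png",cv2.resize(b,None,fx=2.4,fy=2.4,interpolation=cv2.INTER_CUBIC))
```

```text
(no output)
```

View pics/v1.png

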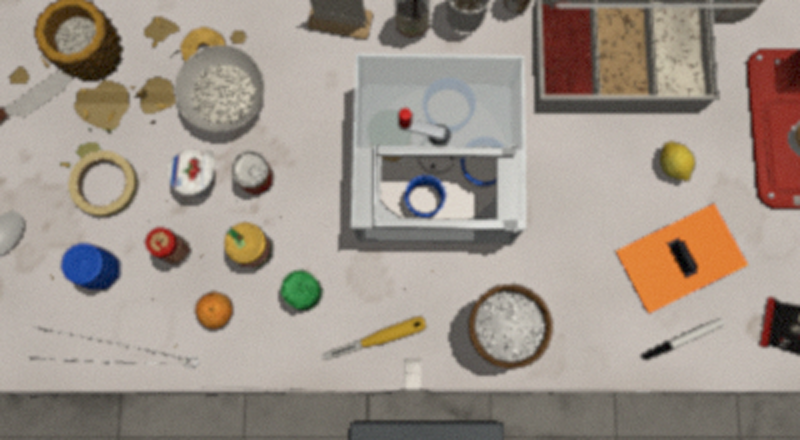

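View pics/v2.png

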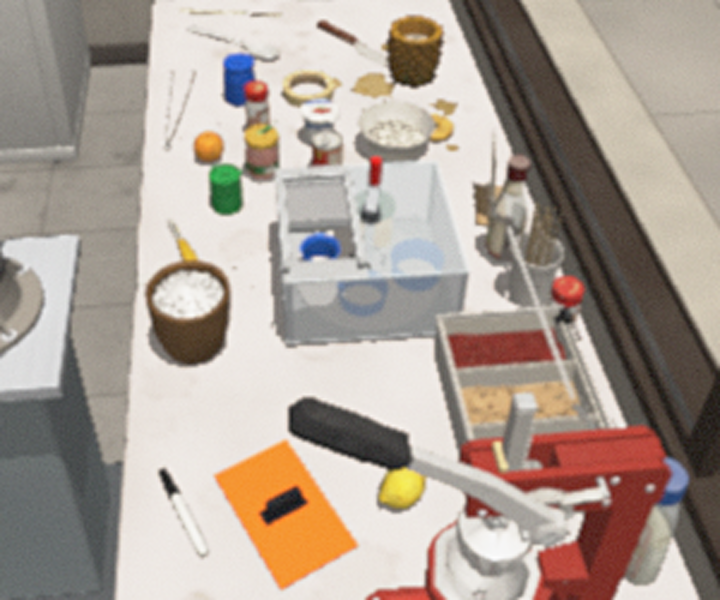

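View 1 (top): spice jar cap at full-image pixel (161,231), yellow jar (203,231), red tin (206,196), cover (421,238), cabinet centre about (300,180). The crank knob sits at (282,169), so the carousel is not at 0. View 2 (side) agrees with this, and the green and blue look-alikes stand clear of the targets.

Run:
```python
from h import *
p=cam("top"); W=cloud(p); C=p["color"].astype(int)
def circ(uv,zr,h,r=30):
    u,v=uv; sub=W[v-r:v+r,u-r:u+r].reshape(-1,3); c=C[v-r:v+r,u-r:u+r].reshape(-1,3)
    m=(sub[:,2]>zr[0])&(sub[:,2]<zr[1]); q=sub[m]
    g=ray(p,uv,h); q=q[np.hypot(*(q[:,:2]-g[:2]).T)<0.045]
    if len(q)<8: print("few",uv); return
    (cx,cy),rad=cv2.minEnclosingCircle(q[:,:2].astype(np.float32))
    print(uv,len(q),"ray",g[:2].round(4),"mean",q.mean(0).round(4),"circ",round(cx,4),round(cy,4),round(rad,4),"z",np.percentile(q[:,2],[5,50,95]).round(4))
circ((161,231),(.095,.115),.106)
circ((203,231),(.078,.1),.089)
circ((206,196),(.062,.082),.072)
circ((176,197),(.062,.082),.071)
# cover
m=(C[...,0]>200)&(C[...,1]>90)&(C[...,1]<160)&(C[...,2]<70); m[:,:350]=0
cn=max(cv2.findContours(m.astype(np.uint8),0,2)[0],key=cv2.contourArea)
w=np.array([ray(p,q[0],.005)[:2] for q in cn],np.float32); print("cover",cv2.minAreaRect(w)); 
# cabinet
q=W[130:240,240:360]; q=q.reshape(-1,3); 
h,e=np.histogram(q[:,2][~np.isnan(q[:,2])],bins=np.arange(-.01,.23,.008)); print(list(zip(e.round(3),h)))
t=q[(q[:,2]>.135)&(q[:,2]<.165)]; print("cab", t.min(0),t.max(0),cv2.minAreaRect(t[:,:2].astype(np.float32)))
k=q[q[:,2]>.19]; print("knob",len(k),k.mean(0) if len(k) else 0)
for n in range(1): print(ray(p,(282,169),.211))
s=status.get_state()
big=cv2.resize(p["color"][120:245,230:365],None,fx=5,fy=5,interpolation=cv2.INTER_CUBIC)[...,::-1]; cv2.imwrite("pics/v3.png",big)
```

```text
(161, 231) 191 ray [0.4659 0.4072] mean [0.4673 0.4103 0.1052] circ 0.4685 0.4117 0.023 z [0.0987 0.1057 0.1099]
(203, 231) 347 ray [0.4686 0.2866] mean [0.4692 0.2896 0.0878] circ 0.4698 0.2904 0.0318 z [0.0836 0.0879 0.0922]
(206, 196) 275 ray [0.5797 0.2843] mean [0.587  0.2893 0.0687] circ 0.5873 0.2894 0.0289 z [0.0638 0.0687 0.0736]
(176, 197) 428 ray [0.5767 0.3765] mean [0.5834 0.3798 0.0693] circ 0.5843 0.3781 0.04 z [0.0652 0.0692 0.0734]
cover ((0.45727017521858215, -0.3879178762435913), (0.10511660575866699, 0.17508986592292786), 25.289615631103516)
[(np.float64(-0.01), np.int64(1410)), (np.float64(-0.002), np.int64(3171)), (np.float64(0.006), np.int64(283)), (np.float64(0.014), np.int64(896)), (np.float64(0.022), np.int64(338)), (np.float64(0.03), np.int64(154)), (np.float64(0.038), np.int64(209)), (np.float64(0.046), np.int64(284)), (np.float64(0.054), np.int64(254)), (np.float64(0.062), np.int64(151)), (np.float64(0.07), np.int64(56)), (np.float64(0.078), np.int64(60)), (np.float64(0.086), np.int64(88)), (np.float64(0.094), np.int64(49)), (np.float64(0.102), np.int64(30)), (np.float64(0.11), np.int64(39)), (np.float64(0.118), np.int64(25)), (np.float64(0.126), np.int64(23)), (np.float64(0.134), np.int64(3134)), (np.float64(0.142), np.int64(1803)), (np.float64(0.15), np.int64(501)), (np.float64(0.158), np.int64(130)), (np.float64(0.166), np.int64(6)), (np.float64(0.174), np.int64(6)), (np.float64(0.182), np.int64(6)), (np.float64(0.19), np.int64(6)), (np.float64(0.198), np.int64(9)), (np.float64(0.206), np.int64(33)), (np.float64(0.214), np.int64(0))]
cab [ 0.47535606 -0.12677293  0.13501445] [0.74697717 0.12691286 0.1649859 ] ((0.6131309866905212, 0.0007453560829162598), (0.2526838183403015, 0.2696615755558014), 88.4945068359375)
knob 48 [0.63030713 0.0507607  0.20662861]
[0.62478722 0.05141458 0.211     ]
```

View pics/v3.png

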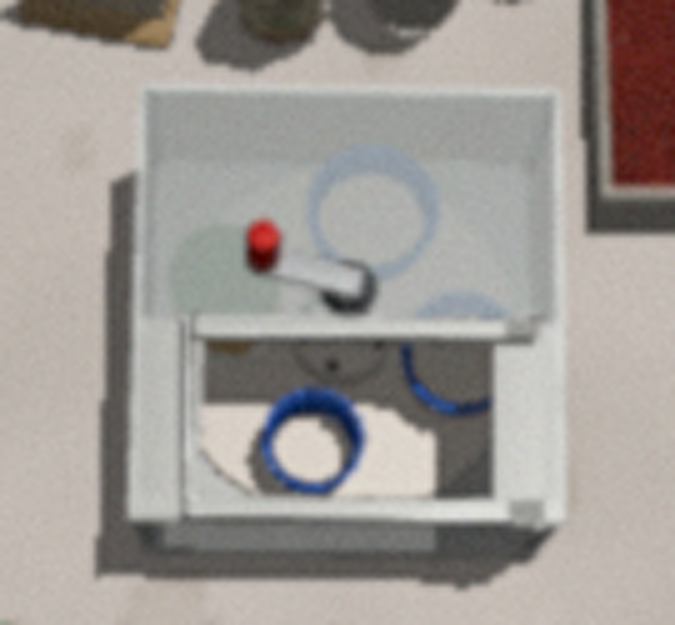

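```bash
python3 -m jog '[[100,-1.6,-0.6,0,-0.5],[100,-3.2,-1.2,0,-1],[100,-4.8,-1.8,0,-1.5],[100,-6.4,-2.4,0,-2],[100,-8,-3,0,-2.8],[100,-9.5,-3.5,0.4,-2.8],[100,-10.53,-3.76,0.8,-2.8],[100,-10.53,-3.76,0.8,-2.8],[100,-10.53,-3.76,0.8,-2.8]]'
cat >> h.py <<'E'
def dtool(tgt,s=None):
    s=s or status.get_state(); R=s["eef_rot"]; return (R.T@(np.array(tgt)-s["tool_pos"])/.03).round(2), np.degrees(np.arctan2(R[1,1],R[0,1])).round(2)
def fitc(p,uv,h,r,zlo,zhi,rad=70):
    "circle centre of the disc at height h from depth-masked outline"
    W=cloud(p); g=ray(p,uv,h); m=(W[...,2]>zlo)&(W[...,2]<zhi)&(np.hypot(W[...,0]-g[0],W[...,1]-g[1])<r+.02)
    cs=cv2.findContours(m.astype(np.uint8),cv2.RETR_EXTERNAL,cv2.CHAIN_APPROX_NONE)[0]; c=max(cs,key=cv2.contourArea)
    w=np.array([ray(p,q[0],h)[:2] for q in c],np.float32); (a,b),R=cv2.minEnclosingCircle(w); return np.round([a,b,R],4),w.mean(0).round(4)
E
python3 - <<'E'
from h import *
p=cam("wrist"); save(p,"w1.png"); s=status.get_state(); print(s["clock"],s["tool_pos"])
K,R,t=mats(p); print(K[0,0],-R.T@t, R.T[:,2])
for l in ("spice_jar","yellow_jar"):
    for a in nets.pinpoint(l,p)[:2]: print(l,a["xy"],a["conf"],ray(p,a["xy"],0).round(4))
    for a in nets.recognise(l,p)[:2]: print(l,a["extent"],a["conf"])
E
```

```text
clock: 2.65
tool_pos: [0.4689, 0.4103, 0.2239]
eef_rot: [[-1.0, 0.028, -0.001], [0.028, 1.0, -0.0], [0.001, -0.0, -1.0]]
wrist_force: [-0.6, 1.4, 1.1]
opening: 0.999
gripper_force: 0.0
2.7 [0.46769161 0.41197476 0.22436705]
375.2799568438109 [0.39075771 0.41251733 0.34870419] [ 0.30557221 -0.00685944 -0.9521442 ]
spice_jar [283.6, 186.6] 0.65 [0.4707 0.4144 0.    ]
spice_jar [252.7, 165.8, 316.8, 247.4] 0.64
yellow_jar [415.0, 150.5] 0.72 [0.4402 0.5364 0.    ]
yellow_jar [157.1, 189.4] 0.58 [0.47  0.294 0.   ]
yellow_jar [75.6, 155.2, 188.6, 255.9] 0.71
yellow_jar [377.7, 114.9, 499.2, 209.6] 0.69
```

View pics/w1.png

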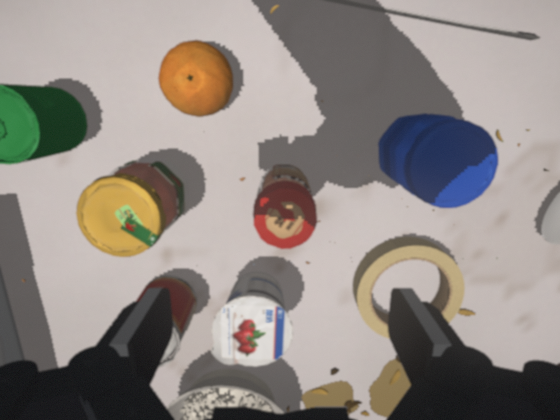

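The wrist view shows the red cap at (285,214) between the fingers, the yellow lid at (122,215) and the tub at (250,330). I'll refine the jar position by fitting circles to the depth.

Run:
```python
from h import *
p=cam("wrist")
for n,uv,h,r in (("spice",(285,214),.106,.0225),("yellow",(122,215),.089,.0315)):
    c=fitc(p,uv,h,r,h-.012,h+.012); print(n,ray(p,uv,h),*c)
    print(dtool([c[0][0],c[0][1],.11]))
t=cam("top"); 
print(fitc(t,(162,229),.106,.0225,.094,.118),fitc(t,(203,230),.089,.0315,.077,.101),fitc(t,(206,194),.072,.029,.06,.084))
```

```text
spice [0.4638731  0.41693859 0.106     ] [0.467  0.4135 0.0234] [0.4663 0.4138]
(array([0.01, 0.03, 3.82]), np.float64(88.69))
yellow [0.46706468 0.29881934 0.089     ] [0.4688 0.2954 0.033 ] [0.4679 0.2954]
(array([-0.14, -3.91,  3.82]), np.float64(88.69))
(array([0.4657, 0.4099, 0.0234]), array([0.4626, 0.4092], dtype=float32)) (array([0.4688, 0.2888, 0.0321]), array([0.4688, 0.2887], dtype=float32)) (array([0.5865, 0.287 , 0.0301]), array([0.5857, 0.2884], dtype=float32))
```

```bash
python3 -m jog '[[100,0.03,0,1.5,0],[100,0.03,0,3,0],[100,0.03,0,4.27,0],[100,0.03,0,4.27,0],[10,0.03,0,4.27,0],[10,0.03,0,4.27,0],[10,0.03,0,4.27,0],[10,0.03,0,4.27,0],[10,0.03,0,4.27,0],[10,0.03,0,4.27,0]]'
python3 - <<'E'
from h import *
t=cam("side"); p=cam("top"); s=status.get_state(); print(s["clock"],s["tool_pos"],s["opening"],s["gripper_force"])
# blue collar of pocket 1: rim pixels
C=p["color"].astype(int); m=(C[...,2]>C[...,0]+60)&(C[...,2]>90); m[:,:275]=0;m[:,312:]=0;m[:190]=0;m[235:]=0
W=cloud(p); q=W[m]; print(m.sum(),np.nanpercentile(q[:,2],[5,25,50,75,95]).round(3))
for h in (.065,.07):
    c=np.argwhere(m)[:,::-1]; w=np.array([ray(p,x,h)[:2] for x in c],np.float32); print(h,cv2.minEnclosingCircle(w))
k=(C[...,0]>150)&(C[...,1]<70)&(C[...,2]<70); k[:,:265]=0;k[:,300:]=0;k[:150]=0;k[190:]=0
c=np.argwhere(k)[:,::-1]; print("knob px",c.min(0),c.max(0),c.mean(0), ray(p,c.mean(0)+[0,-2],.205))
# hub / cabinet front edge: roof rim fits
t=W.reshape(-1,3); ok=(np.abs(t[:,2]-.150)<.012)&(t[:,0]>.4)&(t[:,0]<.8)&(np.abs(t[:,1])<.16); r=t[ok,:2]
print(cv2.minAreaRect(r.astype(np.float32)))
for y0 in (-.1,-.05,0,.05,.1):
    a=r[np.abs(r[:,1]-y0)<.02]; print(y0,np.percentile(a[:,0],[0.5,99.5]).round(4))
for x0 in (.52,.58,.64,.7):
    a=r[np.abs(r[:,0]-x0)<.02]; print(x0,np.percentile(a[:,1],[0.5,99.5]).round(4))
E
```

```text
clock: 4.0
tool_pos: [0.4691, 0.4129, 0.0994]
eef_rot: [[-1.0, 0.026, 0.004], [0.026, 1.0, 0.004], [-0.004, 0.004, -1.0]]
wrist_force: [-0.5, 0.8, 7.0]
opening: 0.503
gripper_force: 60.9
4.1 [0.46911459 0.41291644 0.09938346] 0.5004359113257095 60.87594151496887
84 [0.052 0.059 0.062 0.065 0.067]
0.065 ((0.5454816818237305, 0.02002083696424961), 0.03240206092596054)
0.07 ((0.5444588661193848, 0.020157119259238243), 0.03227948024868965)
knob px [280 165] [284 169] [282.05 166.9 ] [0.63850669 0.05125506 0.205     ]
((0.613193690776825, 0.0008852481842041016), (0.25234454870224, 0.2685495615005493), 88.43180847167969)
-0.1 [0.4784 0.7425]
-0.05 [0.4812 0.7451]
0 [0.4821 0.7457]
0.05 [0.4823 0.7454]
0.1 [0.4836 0.745 ]
0.52 [-0.1225  0.1264]
0.58 [-0.1244  0.1243]
0.64 [-0.1257  0.1248]
0.7 [-0.1242  0.1224]
```

```bash
python3 -m jog '[[10,0,0,-1.3,0],[10,0,0,-2.8,0],[10,0,0,-4.3,0],[10,0,-1,-5.7,0],[10,-0.5,-2.6,-5.7,0],[10,-1,-4.2,-5.7,0],[10,-1.6,-5.8,-5.7,0],[10,-2.2,-7.4,-5.7,0],[10,-2.8,-9,-5.7,0],[10,-2.8,-10,-5.7,0],[10,-2.8,-10,-5.7,0],[10,-2.8,-10,-5.7,0]]'
python3 - <<'E'
from h import *
p=cam("wrist"); s=status.get_state(); print(s["clock"],s["tool_pos"],s["opening"]); save(p,"w2.png")
for l in ("pocket_1","crank_knob","hatch_home","spice_jar"):
    for a in nets.pinpoint(l,p)[:3]: print(l,np.round(a["xy"]),round(a["conf"],2),ray(p,a["xy"],{"pocket_1":.02,"crank_knob":.196,"hatch_home":.141,"spice_jar":.17}[l]).round(4))
E
```

```text
clock: 5.3
tool_pos: [0.5438, 0.1084, 0.2679]
eef_rot: [[-1.0, 0.028, 0.001], [0.028, 1.0, 0.001], [-0.001, 0.001, -1.0]]
wrist_force: [-0.1, 1.4, -0.6]
opening: 0.501
gripper_force: 61.7
5.35 [0.54358682 0.11005672 0.26770691] 0.4996435556799603
pocket_1 [102. 242.] 0.7 [ 0.6063 -0.0814  0.02  ]
pocket_1 [191. 182.] 0.67 [0.5443 0.0194 0.02  ]
hatch_home [133. 216.] 0.95 [0.5415 0.0059 0.141 ]
spice_jar [282. 231.] 0.88 [0.5454 0.1099 0.17  ]
```

View pics/w2.png

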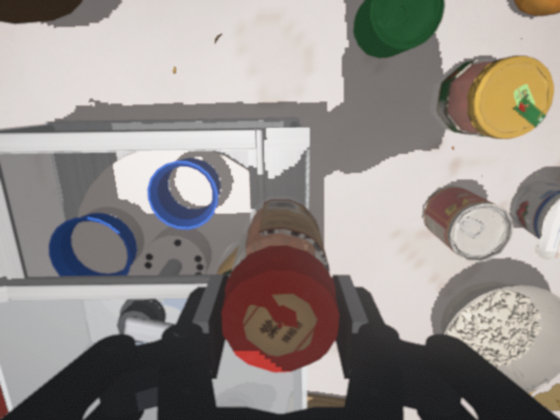

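The wrist view shows the pocket-one collar at (184,194), with the two-pocket collar at (93,247) and the jar held upright. Next I'll fit the ring.

```bash
cat >> h.py <<'E'
def ring(p,box,h):
    C=p["color"].astype(int); m=(C[...,2]>C[...,0]+50)&(C[...,2]>80); k=np.zeros_like(m); l,t,r,b=box; k[t:b,l:r]=m[t:b,l:r]
    c=max(cv2.findContours(k.astype(np.uint8),0,1)[0],key=cv2.contourArea)
    W=cloud(p); z=np.nanpercentile(W[k][:,2],[10,50,90,97]).round(4)
    o=[]
    for hh in h:
        w=np.array([ray(p,q[0],hh)[:2] for q in cv2.convexHull(c)],np.float32); (a,b),R=cv2.minEnclosingCircle(w); o.append((hh,round(a,4),round(b,4),round(R,4)))
    return z,o
def capf(p,c0,h,r,z):
    "rim of white/any"
E
python3 - <<'E'
from h import *
p=cam("wrist"); print(ring(p,(140,150,222,235),(.065,.068,.04)))
C=p["color"].astype(int);k=np.zeros(C.shape[:2],bool); m=(C[...,2]>C[...,0]+50)&(C[...,2]>80); k[150:235,140:222]=m[150:235,140:222]
W=cloud(p); q=W[k]; q=q[~np.isnan(q[:,2])&(q[:,2]>.02)]
A=np.c_[2*q[:,:2],np.ones(len(q))]; s=np.linalg.lstsq(A,(q[:,:2]**2).sum(1),rcond=None)[0]; print("cyl",s[:2],np.sqrt(s[2]+s[:2]@s[:2]),len(q))
# jar held: cap
print(fitc(p,(282,310),.28,.0225,.262,.29))
print(dtool([.5445,.0195,.268]))
E
```

```text
(array([0.0546, 0.0613, 0.0641, 0.0647]), [(0.065, 0.5464, 0.0215, 0.0327), (0.068, 0.5456, 0.0223, 0.0324), (0.04, 0.5526, 0.0145, 0.0352)])
cyl [0.54709125 0.02108265] 0.02866034356647224 1618
(array([0.539 , 0.1111, 0.0361]), array([0.5384, 0.1109], dtype=float32))
(array([-0.1 , -3.04, -0.03]), np.float64(88.69))
```

```bash
python3 -m jog '[[10,-0.16,-1.5,0,0],[10,-0.16,-2.7,0,0],[10,-0.16,-2.97,0,0],[10,-0.16,-2.97,0.5,0],[10,-0.16,-2.97,1.5,0],[10,-0.16,-2.97,2.5,0],[10,-0.16,-2.97,3.1,0],[10,-0.16,-2.97,3.4,0],[10,-0.16,-2.97,3.7,0],[10,-0.16,-2.97,3.9,0],[10,-0.16,-2.97,4.0,0]]'
```

```text
clock: 6.7
tool_pos: [0.5466, 0.0202, 0.1473]
eef_rot: [[-1.0, 0.025, 0.001], [0.025, 1.0, 0.0], [-0.001, 0.0, -1.0]]
wrist_force: [-0.6, -0.2, -2.1]
opening: 0.502
gripper_force: 61.7
```

```bash
python3 -m jog '[[10,0,0,0.25,0],[10,0,0,0.5,0],[10,0,0,0.7,0],[10,0,0,0.85,0],[10,0,0,0.93,0],[10,0,0,0.96,0],[10,0,0,0.96,0]]'
```

```text
clock: 7.4
tool_pos: [0.5467, 0.0199, 0.1194]
eef_rot: [[-1.0, 0.026, 0.0], [0.026, 1.0, 0.0], [-0.0, 0.0, -1.0]]
wrist_force: [-3.2, 0.3, 5.3]
opening: 0.5
gripper_force: 62.5
```

```bash
python3 -m jog '[[60,0,0,0,0],[90,0,0,0,0],[95,0,0,0,0],[95,0,0,0,0],[95,0,0,-0.5,0],[95,0,0,-2,0],[95,0,0,-3.5,0],[95,0,0,-4.5,0],[95,0,0,-4.5,0]]'
python3 - <<'E'
from h import *
p=cam("wrist"); s=status.get_state(); print(s["clock"],s["tool_pos"]); save(p,"w3.png")
for l in ("spice_jar","pocket_1","crank_knob","pocket_2"):
    for a in nets.pinpoint(l,p)[:3]: print(l,np.round(a["xy"]),round(a["conf"],2),ray(p,a["xy"],{"crank_knob":.196}.get(l,.02)).round(4))
W=cloud(p);q=W[(W[...,2]>.19)&(W[...,2]<.215)&(W[...,0]>.59)]; print(len(q),q.mean(0) if len(q) else 0)
z=W[(np.hypot(W[...,0]-.5466,W[...,1]-.02)<.04)&(W[...,2]>.09)]; print("top of jar",np.percentile(z[:,2],[50,80,95]).round(4),z.mean(0))
E
```

```text
clock: 8.3
tool_pos: [0.5494, 0.02, 0.2584]
eef_rot: [[-1.0, 0.026, 0.01], [0.026, 1.0, 0.002], [-0.01, 0.002, -1.0]]
wrist_force: [0.9, 0.4, 1.0]
opening: 0.95
gripper_force: 0.0
8.35 [0.54770183 0.01999338 0.25567457]
spice_jar [276. 182.] 0.79 [0.5518 0.0174 0.02  ]
crank_knob [336. 376.] 0.91 [0.6337 0.0522 0.196 ]
1429 [0.62870764 0.0508198  0.20435143]
top of jar [0.315  0.3199 0.3228] [0.53696483 0.02053078 0.25541769]
```

View pics/w3.png

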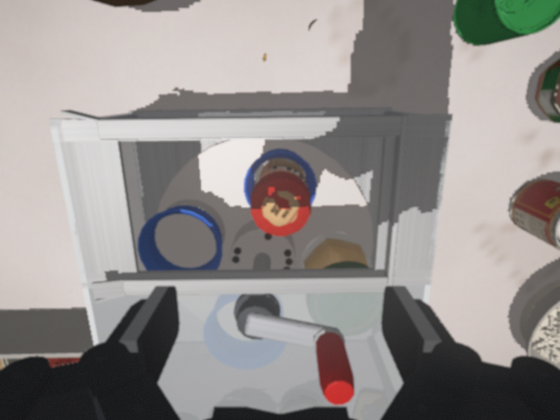

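Spice jar is seated in pocket one, with its cap at (282,203) inside the collar. The knob is at (336,376), about (.633,.0515). Next, grip the knob.

```bash
python3 -m jog '[[95,-1,0.4,-0.4,0],[95,-2.2,0.9,-0.4,0],[80,-2.82,1.12,-0.2,0],[60,-2.82,1.12,0.8,0],[50,-2.82,1.12,1.8,0],[50,-2.82,1.12,2.06,0],[30,-2.82,1.12,2.06,0],[5,-2.82,1.12,2.06,0],[5,-2.82,1.12,2.06,0],[5,-2.82,1.12,2.06,0]]'
```

```text
clock: 9.55
tool_pos: [0.6316, 0.0516, 0.1916]
eef_rot: [[-1.0, 0.025, 0.0], [0.025, 1.0, 0.0], [-0.0, 0.0, -1.0]]
wrist_force: [0.6, 0.9, -7.4]
opening: 0.221
gripper_force: 58.7
```

```bash
python3 -m jog '[[5,-0.22,-0.07,0,0],[5,-0.43,-0.165,0,0],[5,-0.63,-0.29,0,0],[5,-0.81,-0.44,0,0],[5,-0.96,-0.61,0,0],[5,-1.09,-0.80,0,0],[5,-1.2,-1.01,0,0],[5,-1.28,-1.23,0,0],[5,-1.32,-1.46,0,0],[5,-1.34,-1.69,0,0],[5,-1.34,-1.69,0,0],[5,-1.34,-1.69,0,0]]'
```

```text
clock: 10.75
tool_pos: [0.6705, -0.0031, 0.1916]
eef_rot: [[-1.0, 0.027, 0.0], [0.027, 1.0, -0.003], [-0.0, -0.003, -1.0]]
wrist_force: [-1.9, -2.5, -4.6]
opening: 0.224
gripper_force: 59.2
```

```bash
python3 -m jog '[[50,0,0,0,0],[50,0,0,0,0],[60,0,0,-1.2,0],[80,0,0,-2.4,0],[100,0.8,1.5,-2.6,1.2],[100,1.5,3,-2.6,2.4],[100,2,4.6,-2.6,3.6],[100,2.5,6.2,-2.6,4.8],[100,3,7.8,-2.6,6],[100,3.5,8.6,-2,7.25],[100,3.5,8.6,-2,7.25],[100,3.5,8.6,-2,7.25]]'
python3 - <<'E'
from h import *
p=cam("wrist"); s=status.get_state(); print(s["clock"],s["tool_pos"],s["joints"].round(2)); save(p,"w4.png")
for a in nets.pinpoint("red_tin",p)[:3]: print(np.round(a["xy"]),round(a["conf"],2),ray(p,a["xy"],0).round(4), dtool([*ray(p,a["xy"],0)[:2],.06]))
for l in ("red_tin","yoghurt_tub"):
    for a in nets.recognise(l,p)[:2]: print(l,a["extent"],a["conf"])
W=cloud(p); m=(np.abs(W[...,2]-.072)<.01)&(np.hypot(W[...,0]-.587,W[...,1]-.291)<.045)
cs=max(cv2.findContours(m.astype(np.uint8),0,1)[0],key=cv2.contourArea); w=np.array([ray(p,q[0],.072)[:2] for q in cs],np.float32); print(cv2.minEnclosingCircle(w),W[m].mean(0))
t=cam("top")
E
```

```text
clock: 11.95
tool_pos: [0.5724, 0.2617, 0.2524]
eef_rot: [[-0.71, 0.704, 0.002], [0.704, 0.71, 0.001], [-0.001, 0.002, -1.0]]
wrist_force: [-0.2, -1.5, 0.1]
opening: 1.007
gripper_force: 0.0
12.0 [0.57335482 0.25993598 0.25289346] [-0.79  0.38  0.4   1.59 -0.16  1.2   0.42]
[116.  88.] 0.94 [0.4021 0.2139 0.    ] (array([ 2.99, -5.13,  6.42]), np.float64(44.96))
[309. 167.] 0.81 [0.5853 0.2925 0.    ] (array([0.53, 1.05, 6.44]), np.float64(44.96))
red_tin [282.1, 141.1, 351.8, 218.5] 0.81
red_tin [41.0, 49.4, 144.5, 126.6] 0.79
yoghurt_tub [349.7, 49.5, 445.9, 152.1] 0.59
((0.586969256401062, 0.2923371195793152), 0.029058845713734627) [0.58754154 0.29186348 0.06814427]
```

```bash
python3 -m jog '[[100,0.44,1.08,1.4,0],[100,0.44,1.08,3,0],[100,0.44,1.08,4.6,0],[100,0.44,1.08,5.9,0],[100,0.44,1.08,6.4,0],[100,0.44,1.08,6.4,0],[10,0.44,1.08,6.4,0],[10,0.44,1.08,6.4,0],[10,0.44,1.08,6.4,0],[10,0.44,1.08,6.4,0],[10,0.44,1.08,6.4,0]]'
```

```text
clock: 13.3
tool_pos: [0.5882, 0.2933, 0.063]
eef_rot: [[-0.708, 0.707, 0.005], [0.707, 0.707, 0.003], [-0.002, 0.006, -1.0]]
wrist_force: [0.8, -1.6, 7.4]
opening: 0.652
gripper_force: 64.5
```

```bash
python3 -m jog '[[10,0,0,-1,0],[10,0,0,-2.4,0],[10,0,0,-3.8,0],[10,0,0,-5.2,0],[10,-0.2,-0.4,-6.5,-1.2],[10,-0.9,-1.5,-6.9,-2.4],[10,-1.7,-2.8,-6.9,-3.6],[10,-2.5,-4,-6.9,-4.8],[10,-3.3,-5.3,-6.9,-6],[10,-3.3,-5.3,-6.9,-7.25],[10,-3.3,-5.3,-6.9,-7.25],[10,-3.3,-5.3,-6.9,-7.25]]'
python3 - <<'E'
from h import *
p=cam("wrist"); s=status.get_state(); print(s["clock"],s["tool_pos"],s["opening"]); save(p,"w5.png")
for l in ("pocket_2","spice_jar"):
    for a in nets.pinpoint(l,p)[:3]: print(l,np.round(a["xy"]),round(a["conf"],2),ray(p,a["xy"],{"pocket_2":.04,"spice_jar":.02}[l]).round(4))
    for a in nets.recognise(l,p)[:3]: print(l,np.round(a["extent"]),round(a["conf"],2))
E
```

```text
clock: 14.5
tool_pos: [0.5435, 0.1112, 0.2672]
eef_rot: [[-1.0, 0.027, 0.001], [0.027, 1.0, 0.002], [-0.001, 0.002, -1.0]]
wrist_force: [0.3, -0.3, -0.8]
opening: 0.653
gripper_force: 64.4
14.55 [0.54354649 0.11162324 0.2669728 ] 0.6488756106409235
pocket_2 [103. 251.] 0.93 [ 0.6082 -0.0685  0.04  ]
pocket_2 [169. 186.] 0.86 [0.5423 0.0061 0.04  ]
pocket_2 [ 42. 147. 248. 417.] 0.67
pocket_2 [  3. 119. 303. 420.] 0.17
```

View pics/w5.png

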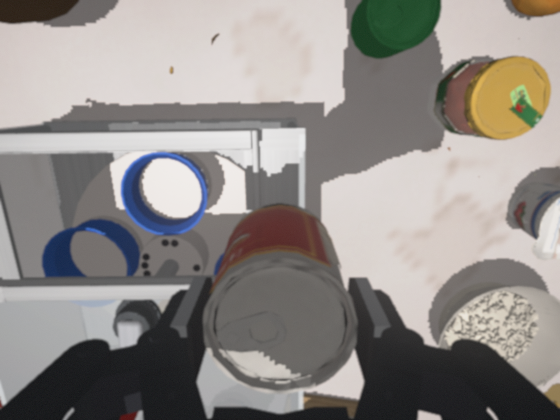

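Pocket two (two dots) is at (166,192) under the hatch, and the tin is held upright. I'll fit the ring.

Run:
```python
from h import *
p=cam("wrist"); print(ring(p,(112,145,214,240),(.068,)))
W=cloud(p); C=p["color"].astype(int);k=np.zeros(C.shape[:2],bool); m=(C[...,2]>C[...,0]+50)&(C[...,2]>80); k[145:240,112:214]=m[145:240,112:214]
q=W[k]; q=q[q[:,2]>.04]
A=np.c_[2*q[:,:2],np.ones(len(q))]; s=np.linalg.lstsq(A,(q[:,:2]**2).sum(1),rcond=None)[0]; print("cyl",s[:2],np.sqrt(s[2]+s[:2]@s[:2]),len(q))
print(dtool([*s[:2],.267]))
```

```text
(array([0.0477, 0.0637, 0.0671, 0.0677]), [(0.068, 0.5441, 0.0088, 0.0391)])
cyl [0.54978588 0.00187249] 0.03646337471637071 2153
(array([-0.3 , -3.63, -0.02]), np.float64(88.59))
```

```bash
python3 -m jog '[[10,-0.1,-1.5,0,0],[10,-0.1,-3,0,0],[10,-0.11,-3.49,0,0],[10,-0.11,-3.49,0.8,0],[10,-0.11,-3.49,2,0],[10,-0.11,-3.49,3.2,0],[10,-0.11,-3.49,4,0],[10,-0.11,-3.49,4.4,0],[10,-0.11,-3.49,4.6,0],[10,-0.11,-3.49,4.75,0],[10,-0.11,-3.49,4.85,0],[10,-0.11,-3.49,4.9,0]]'
```

```text
clock: 16.0
tool_pos: [0.5448, 0.0054, 0.1203]
eef_rot: [[-1.0, 0.026, 0.002], [0.026, 1.0, 0.0], [-0.002, 0.0, -1.0]]
wrist_force: [-0.4, -0.2, -2.8]
opening: 0.644
gripper_force: 64.6
```

Bottom is at about .057, inside the collar with no contact force. On down to the floor.

```bash
python3 -m jog '[[10,0,0,0.2,0],[10,0,0,0.4,0],[10,0,0,0.5,0],[10,0,0,0.58,0],[10,0,0,0.6,0],[10,0,0,0.6,0]]'
```

```text
clock: 16.6
tool_pos: [0.544, 0.0052, 0.103]
eef_rot: [[-1.0, 0.026, -0.001], [0.026, 1.0, 0.001], [0.001, 0.001, -1.0]]
wrist_force: [-4.9, 0.6, 9.6]
opening: 0.65
gripper_force: 65.9
```

```bash
python3 -m jog '[[70,0,0,0,0],[90,0,0,0,0],[95,0,0,0,0],[95,0,0,0,0],[95,0,0,-0.6,0],[95,0,0,-2,0],[95,0,0,-3.5,0],[95,0,0,-5,0],[95,0,0,-5.1,0],[95,0,0,-5.1,0]]'
python3 - <<'E'
from h import *
p=cam("wrist"); s=status.get_state(); print(s["clock"],s["tool_pos"]); save(p,"w6.png")
for l,h in (("red_tin",.04),("crank_knob",.196)):
    for a in nets.pinpoint(l,p)[:3]: print(l,np.round(a["xy"]),round(a["conf"],2),ray(p,a["xy"],h).round(4),dtool([*ray(p,a["xy"],h)[:2],.194]))
W=cloud(p);q=W[(W[...,2]>.19)&(W[...,2]<.215)&(W[...,0]>.6)&(W[...,0]<.72)&(abs(W[...,1])<.05)]; print(len(q),q.mean(0) if len(q) else 0)
m=(np.abs(W[...,2]-.112)<.01)&(np.hypot(W[...,0]-.544,W[...,1]-.006)<.045)
print("tin top",m.sum(),W[m].mean(0) if m.sum() else 0)
E
```

```text
clock: 17.6
tool_pos: [0.5449, 0.0054, 0.2559]
eef_rot: [[-1.0, 0.025, 0.003], [0.025, 1.0, 0.001], [-0.003, 0.001, -1.0]]
wrist_force: [-0.7, -0.1, -0.5]
opening: 0.949
gripper_force: 0.0
17.65 [0.54377643 0.00541359 0.25417013]
red_tin [278. 188.] 0.67 [0.5464 0.0044 0.04  ] (array([-0.11, -0.03,  1.97]), np.float64(88.55))
red_tin [500.  17.] 0.55 [0.4093 0.1888 0.04  ] (array([4.61, 6.  , 1.98]), np.float64(88.55))
0 0
tin top 4375 [0.54522481 0.00509739 0.10818995]
```

View pics/w6.png

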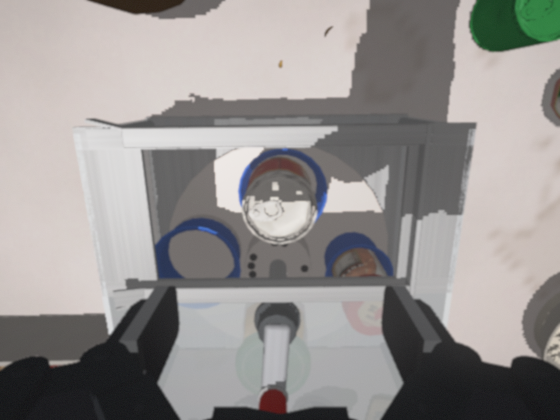

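Tin is seated in pocket two (centre (278,205)). Next, grip the knob again at about (.671,-.002).

```bash
python3 -m jog '[[95,-1.5,0,-0.4,0],[90,-3,-0.1,-0.4,0],[70,-4.25,-0.15,-0.4,0],[60,-4.25,-0.15,0.6,0],[50,-4.25,-0.15,1.6,0],[50,-4.25,-0.15,2,0],[30,-4.25,-0.15,2,0],[5,-4.25,-0.15,2,0],[5,-4.25,-0.15,2,0],[5,-4.25,-0.15,2,0]]'
```

```text
clock: 18.75
tool_pos: [0.6709, -0.0027, 0.1939]
eef_rot: [[-1.0, 0.026, -0.001], [0.026, 1.0, -0.0], [0.001, -0.0, -1.0]]
wrist_force: [0.4, -1.6, -12.0]
opening: 0.218
gripper_force: 58.8
```

```bash
python3 -m jog '[[5,0.02,-0.24,0,0],[5,0.08,-0.47,0,0],[5,0.17,-0.69,0,0],[5,0.29,-0.9,0,0],[5,0.43,-1.09,0,0],[5,0.6,-1.26,0,0],[5,0.79,-1.4,0,0],[5,1.0,-1.52,0,0],[5,1.22,-1.6,0,0],[5,1.46,-1.66,0,0],[5,1.69,-1.68,0,0],[5,1.69,-1.68,0,0]]'
```

```text
clock: 19.95
tool_pos: [0.6173, -0.0507, 0.194]
eef_rot: [[-1.0, 0.025, -0.003], [0.025, 1.0, 0.002], [0.003, 0.002, -1.0]]
wrist_force: [-1.5, 4.5, -14.4]
opening: 0.224
gripper_force: 59.5
```

```bash
python3 -m jog '[[50,0,0,0,0],[60,0,0,0,0],[60,0,0,-1.2,0],[80,0,0,-2.2,0],[100,0.7,1.5,-2.4,0],[100,1.4,3,-2.4,0],[100,2.1,4.5,-2.4,0],[100,2.8,6,-2.4,0],[100,3.5,7.5,-2.4,0],[100,4.2,9,-2.4,0],[100,4.8,10.5,-2,0],[100,5.2,11.4,-1.6,0]]'
python3 -m jog '[[100,0,0,0,0],[100,0,0,0,0]]'
python3 - <<'E'
from h import *
p=cam("wrist"); s=status.get_state(); print(s["clock"],s["tool_pos"])
for a in nets.pinpoint("yellow_jar",p)[:3]: print(np.round(a["xy"]),round(a["conf"],2),ray(p,a["xy"],0).round(4))
W=cloud(p); m=(np.abs(W[...,2]-.089)<.01)&(np.hypot(W[...,0]-.469,W[...,1]-.2955)<.045)
cs=max(cv2.findContours(m.astype(np.uint8),0,1)[0],key=cv2.contourArea); w=np.array([ray(p,q[0],.089)[:2] for q in cs],np.float32); c=cv2.minEnclosingCircle(w);print(c,W[m].mean(0),dtool([*c[0],.077]))
E
```

```text
clock: 21.15
tool_pos: [0.4735, 0.2984, 0.2461]
eef_rot: [[-1.0, 0.023, 0.007], [0.023, 1.0, 0.006], [-0.007, 0.006, -1.0]]
wrist_force: [0.7, 0.2, -0.8]
opening: 1.002
gripper_force: 0.0
clock: 21.35
tool_pos: [0.4744, 0.2941, 0.2449]
eef_rot: [[-1.0, 0.026, 0.005], [0.026, 1.0, 0.001], [-0.005, 0.001, -1.0]]
wrist_force: [-0.2, -1.2, 0.0]
opening: 0.998
gripper_force: 0.0
21.4 [0.47487826 0.29295051 0.24488126]
[526. 138.] 0.67 [0.4409 0.5349 0.    ]
[275. 173.] 0.58 [0.4684 0.2907 0.    ]
((0.469083696603775, 0.2923317849636078), 0.031587742269039154) [0.46895249 0.2919826  0.08706813] (array([ 0.22, -0.02,  5.59]), np.float64(88.33))
```

```bash
python3 -m jog '[[100,0.2,-0.02,1.4,0],[100,0.2,-0.02,3,0],[100,0.2,-0.02,4.5,0],[100,0.2,-0.02,5.4,0],[100,0.2,-0.02,5.65,0],[100,0.2,-0.02,5.65,0],[10,0.2,-0.02,5.65,0],[10,0.2,-0.02,5.65,0],[10,0.2,-0.02,5.65,0],[10,0.2,-0.02,5.65,0]]'
```

```text
clock: 22.45
tool_pos: [0.4683, 0.294, 0.0759]
eef_rot: [[-1.0, 0.026, 0.004], [0.026, 1.0, 0.002], [-0.004, 0.002, -1.0]]
wrist_force: [-0.4, -3.2, 5.9]
opening: 0.718
gripper_force: 63.8
```

```bash
python3 -m jog '[[10,0,0,-1,0],[10,0,0,-2.4,0],[10,0,0,-3.8,0],[10,0,0,-5.2,0],[10,-0.2,-0.6,-6.3,0],[10,-0.8,-2,-6.5,0],[10,-1.4,-3.4,-6.5,0],[10,-2,-4.8,-6.5,0],[10,-2.66,-6.07,-6.5,0],[10,-2.66,-6.07,-6.5,0],[10,-2.66,-6.07,-6.5,0]]'
python3 - <<'E'
from h import *
p=cam("wrist"); s=status.get_state(); print(s["clock"],s["tool_pos"],s["opening"]); save(p,"w7.png")
for l in ("pocket_3",):
    for a in nets.pinpoint(l,p)[:3]: print(l,np.round(a["xy"]),round(a["conf"],2),ray(p,a["xy"],.03).round(4))
print(ring(p,(100,140,214,245),(.068,)))
E
```

```text
clock: 23.55
tool_pos: [0.5413, 0.1081, 0.2686]
eef_rot: [[-1.0, 0.029, 0.0], [0.029, 1.0, 0.001], [-0.0, 0.001, -1.0]]
wrist_force: [0.0, 1.0, -4.2]
opening: 0.715
gripper_force: 67.7
23.6 [0.5409259  0.1099765  0.26837288] 0.7107039299946908
pocket_3 [177. 186.] 0.58 [0.5435 0.0072 0.03  ]
(array([0.0578, 0.064 , 0.067 , 0.0676]), [(0.068, 0.5442, 0.0052, 0.0422)])
```

View pics/w7.png

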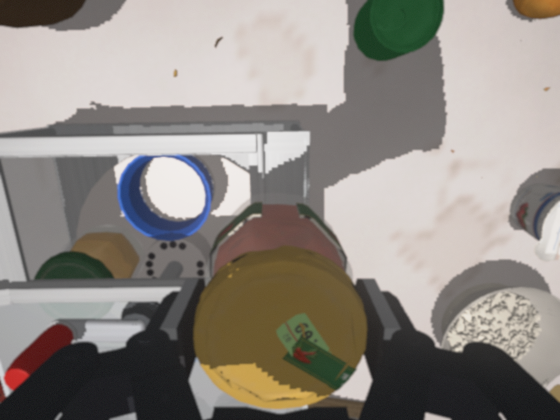

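Pocket three (three dots) is at (166,196) under the hatch, and the jar is held upright. I'll insert it.

```bash
python3 -m jog '[[10,-0.19,-1.5,0,0],[10,-0.19,-3,0,0],[10,-0.19,-3.49,0,0],[10,-0.19,-3.49,0.8,0],[10,-0.19,-3.49,2,0],[10,-0.19,-3.49,3,0],[10,-0.19,-3.49,3.7,0],[10,-0.19,-3.49,4.05,0],[10,-0.19,-3.49,4.25,0],[10,-0.19,-3.49,4.4,0],[10,-0.19,-3.49,4.5,0],[10,-0.19,-3.49,4.5,0]]'
```

```text
clock: 24.85
tool_pos: [0.5448, 0.0052, 0.1335]
eef_rot: [[-1.0, 0.025, 0.001], [0.025, 1.0, 0.0], [-0.001, 0.0, -1.0]]
wrist_force: [0.0, -0.1, -4.2]
opening: 0.714
gripper_force: 68.1
```

```bash
python3 -m jog '[[10,0,0,0.3,0],[10,0,0,0.55,0],[10,0,0,0.75,0],[10,0,0,0.88,0],[10,0,0,0.94,0],[10,0,0,0.94,0]]'
```

```text
clock: 25.45
tool_pos: [0.5446, 0.0048, 0.1061]
eef_rot: [[-1.0, 0.026, -0.0], [0.026, 1.0, 0.001], [0.0, 0.001, -1.0]]
wrist_force: [-5.1, 0.3, 6.7]
opening: 0.715
gripper_force: 69.0
```

```bash
python3 -m jog '[[80,0,0,0,0],[95,0,0,0,0],[98,0,0,0,0],[98,0,0,0,0],[98,0,0,-0.6,0],[98,0,0,-2,0],[98,0,0,-3.5,0],[98,0,0,-5,0],[98,0,0,-5,0],[98,0,0,-5,0]]'
python3 - <<'E'
from h import *
p=cam("wrist"); s=status.get_state(); print(s["clock"],s["tool_pos"])
for a in nets.pinpoint("yellow_jar",p)[:3]: print(np.round(a["xy"]),round(a["conf"],2),ray(p,a["xy"],.03).round(4))
W=cloud(p); m=(np.abs(W[...,2]-.119)<.012)&(np.hypot(W[...,0]-.5446,W[...,1]-.005)<.045)
print(m.sum(),W[m].mean(0),np.percentile(W[m][:,2],[10,50,90]).round(4))
for a in nets.pinpoint("hatch_home",p)[:2]: print("home",ray(p,a["xy"],.141),a["conf"])
E
python3 -m jog '[[60,0.4,-1.5,0,0],[60,0.8,-3,0,0],[60,1.2,-4.6,0,0],[50,1.6,-6.2,0,0],[50,2,-7.8,0,-1],[50,2.3,-9.4,0,-2],[50,2.6,-11,0.2,-3.2],[50,2.8,-12.5,0.4,-4.47],[50,2.83,-12.9,0.5,-4.47],[50,2.83,-12.9,0.5,-4.47],[50,2.83,-12.9,0.5,-4.47]]'
python3 - <<'E'
from h import *
p=cam("wrist"); s=status.get_state(); print(s["clock"],s["tool_pos"]); save(p,"w8.png")
for a in nets.pinpoint("hatch_cover",p)[:3]: print(np.round(a["xy"]),round(a["conf"],2),ray(p,a["xy"],0.0).round(4))
C=p["color"].astype(int); m=(C[...,0]>150)&(C[...,0]>C[...,1]+50)&(C[...,2]<90)
cn=max(cv2.findContours(m.astype(np.uint8),0,2)[0],key=cv2.contourArea); w=np.array([ray(p,q[0],.005)[:2] for q in cn],np.float32); print("cover",cv2.minAreaRect(w))
W=cloud(p); g=W[(W[...,2]>.022)&(W[...,2]<.045)&(np.hypot(W[...,0]-.455,W[...,1]+.388)<.06)]; print(len(g),g.mean(0),cv2.minAreaRect(g[:,:2].astype(np.float32)))
E
```

```text
clock: 26.45
tool_pos: [0.5451, 0.0051, 0.2559]
eef_rot: [[-1.0, 0.025, 0.003], [0.025, 1.0, 0.001], [-0.003, 0.001, -1.0]]
wrist_force: [-1.4, -0.2, -0.5]
opening: 0.981
gripper_force: 0.0
26.5 [0.54401561 0.00511792 0.25439225]
[278. 186.] 0.68 [0.547  0.0044 0.03  ]
5571 [0.54317133 0.00290965 0.11694607] [0.116  0.1172 0.1182]
clock: 27.7
tool_pos: [0.4493, -0.3787, 0.2383]
eef_rot: [[-0.904, -0.428, -0.002], [-0.428, 0.904, 0.002], [0.001, 0.003, -1.0]]
wrist_force: [0.3, 0.8, 0.8]
opening: 0.497
gripper_force: 0.0
27.75 [ 0.45000806 -0.37805414  0.23874497]
[265. 184.] 0.6 [ 0.4573 -0.3898  0.    ]
cover ((0.45815643668174744, -0.38694456219673157), (0.1086006835103035, 0.17774458229541779), 25.29296875)
827 [ 0.45662199 -0.38830064  0.03309772] ((0.45819348096847534, -0.3878940939903259), (0.04912463575601578, 0.013655446469783783), 24.982620239257812)
```

View pics/w8.png

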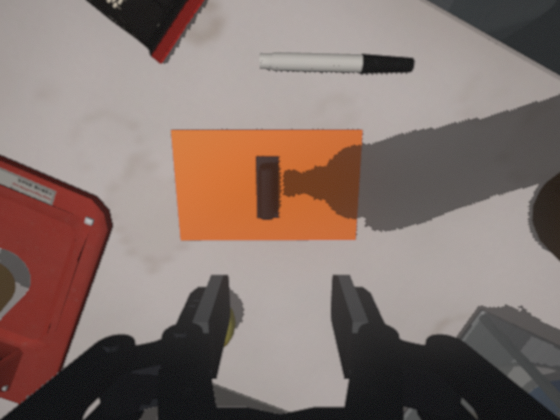

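Cover is straight in the tool frame, with its grip at (267,187) at world (.458,-.3875). I'll grip it now.

```bash
python3 -m jog '[[50,-0.11,-0.4,1.4,0],[50,-0.11,-0.4,3,0],[50,-0.11,-0.4,4.6,0],[50,-0.11,-0.4,6,0],[50,-0.11,-0.4,6.8,0],[50,-0.11,-0.4,7.1,0],[50,-0.11,-0.4,7.1,0],[5,-0.11,-0.4,7.1,0],[5,-0.11,-0.4,7.1,0],[5,-0.11,-0.4,7.1,0],[5,-0.11,-0.4,7.1,0]]'
```

```text
clock: 28.9
tool_pos: [0.4592, -0.3899, 0.0289]
eef_rot: [[-0.904, -0.428, 0.003], [-0.428, 0.904, -0.002], [-0.002, -0.003, -1.0]]
wrist_force: [-0.1, 0.6, 7.1]
opening: 0.146
gripper_force: 61.9
```

```bash
python3 -m jog '[[5,0,0,-0.7,0],[5,0,0,-1.8,0],[5,0,0,-3,0],[5,0,0,-4.4,0],[5,-0.6,0.5,-5.6,0.8],[5,-1.6,1.2,-5.87,1.8],[5,-2.6,1.9,-5.87,2.8],[5,-3.6,2.6,-5.87,3.8],[5,-4.28,3.14,-5.87,4.47],[5,-4.28,3.14,-5.87,4.47],[5,-4.28,3.14,-5.87,4.47]]'
python3 - <<'E'
from h import *
p=cam("wrist"); s=status.get_state(); print(s["clock"],s["tool_pos"],s["eef_rot"].round(3).tolist(),s["opening"]); save(p,"w9.png")
for l,h in (("hatch_mouth",.141),("hatch_home",.141),("hatch_cover",s["tool_pos"][2]-.029)):
    for a in nets.pinpoint(l,p)[:3]: print(l,np.round(a["xy"]),round(a["conf"],2),ray(p,a["xy"],h).round(4))
t=cam("top")
for l,h in (("hatch_mouth",.141),("hatch_home",.141),("hatch_cover",s["tool_pos"][2]-.029)):
    for a in nets.pinpoint(l,t)[:3]: print("top",l,np.round(a["xy"]),round(a["conf"],2),ray(t,a["xy"],h).round(4))
for n,q in (("w",p),("t",t)):
    C=q["color"].astype(int); m=(C[...,0]>120)&(C[...,0]>C[...,1]+50)&(C[...,2]<90); 
    cn=max(cv2.findContours(m.astype(np.uint8),0,2)[0],key=cv2.contourArea); w=np.array([ray(q,x[0],s["tool_pos"][2]-.024)[:2] for x in cn],np.float32); print(n,"cover",cv2.minAreaRect(w))
save(t,"t9.png")
E
```

```text
clock: 30.0
tool_pos: [0.5335, -0.2485, 0.2031]
eef_rot: [[-1.0, 0.023, -0.0], [0.023, 1.0, -0.0], [0.0, -0.0, -1.0]]
wrist_force: [0.1, -0.7, -1.3]
opening: 0.146
gripper_force: 60.7
30.05 [ 0.53286112 -0.24974276  0.20318574] [[-1.0, 0.026, -0.0], [0.026, 1.0, -0.001], [0.0, -0.001, -1.0]] 0.14998441084284697
hatch_mouth [540. 260.] 0.86 [ 0.5423 -0.1073  0.141 ]
hatch_cover [279. 278.] 0.74 [ 0.5327 -0.2486  0.1742]
top hatch_mouth [338. 207.] 0.55 [ 0.5303 -0.1117  0.141 ]
top hatch_home [301. 204.] 0.75 [ 0.5417 -0.004   0.141 ]
top hatch_home [190. 160.] 0.3 [0.672  0.3239 0.141 ]
top hatch_cover [389. 208.] 0.85 [ 0.5225 -0.2514  0.1742]
w cover ((0.5287126302719116, -0.2477639615535736), (0.17805981636047363, 0.101804219186306), 88.56147766113281)
t cover ((0.6222702860832214, -0.5152906775474548), (0.23085477948188782, 0.1361979991197586), 0.08974693715572357)
```

View pics/w9.png

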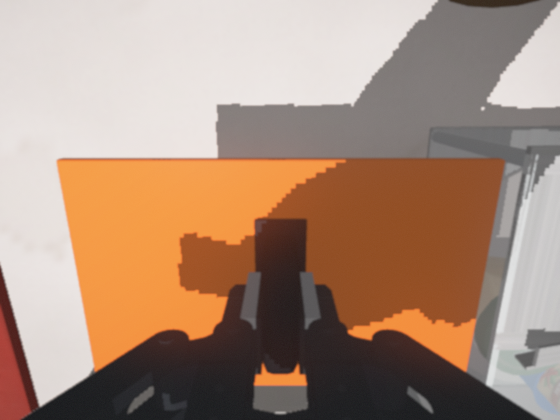

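The wrist view shows the cover held flat and square, its front edge at row 158. The cabinet's right mouth begins at column 500–530. Next I'll work out the cover and rail x positions in the same picture.

Run:
```python
from h import *
p=cam("wrist"); s=status.get_state(); z=s["tool_pos"][2]
for u in (80,200,280,400,490): 
    col=p["color"][100:200,u].astype(int); r=100+np.argmax((col[:,0]>110)&(col[:,0]>col[:,2]+60)); a=ray(p,(u,r-.5),z-.024); print(u,r,a[:2].round(4))
print("tcp",s["tool_pos"])
t=cam("top"); W=cloud(t)
# rail lips in top cloud: z>.146 ; list x histogram per y slab
r=W[(W[...,2]>.144)&(W[...,2]<.162)&(W[...,0]>.46)&(W[...,0]<.64)&(abs(W[...,1])<.09)]
for y0 in (-.06,0,.06):
    a=r[abs(r[:,1]-y0)<.03]; h,e=np.histogram(a[:,0]-.026*a[:,1],bins=np.arange(.47,.63,.004)); print(y0,[(round(x,3),int(n)) for x,n in zip(e,h) if n>3])
b=t["color"][180:270,250:420]; cv2.imwrite("pics/v10.png",cv2.resize(b,None,fx=4.5,fy=4.5,interpolation=cv2.INTER_CUBIC)[...,::-1])
# expected projections in that crop
for c in ((-.136,-.112),(-.021,-.112),(-.136,.09),(-.021,.09),(-.138,-.126),(-.138,.126)):
    w=(.6198+c[0]+.026*c[1],.0015-.026*c[0]+c[1],.152); print(c,((proj(t,w)-[250,180])*4.5).round(1))
```

```text
80 159 [ 0.4755 -0.327 ]
200 159 [ 0.4768 -0.2796]
280 158 [ 0.4773 -0.248 ]
400 159 [ 0.479  -0.2004]
490 159 [ 0.4799 -0.1648]
tcp [ 0.53319588 -0.24956094  0.2029734 ]
-0.06 [(np.float64(0.482), 32), (np.float64(0.486), 29), (np.float64(0.49), 31), (np.float64(0.586), 13), (np.float64(0.59), 28), (np.float64(0.594), 26), (np.float64(0.598), 23), (np.float64(0.61), 9), (np.float64(0.614), 5)]
0 [(np.float64(0.478), 4), (np.float64(0.482), 35), (np.float64(0.486), 26), (np.float64(0.49), 23), (np.float64(0.494), 4), (np.float64(0.59), 30), (np.float64(0.594), 25), (np.float64(0.598), 24), (np.float64(0.602), 6), (np.float64(0.606), 20), (np.float64(0.61), 20), (np.float64(0.614), 11), (np.float64(0.618), 11), (np.float64(0.622), 7), (np.float64(0.626), 13)]
0.06 [(np.float64(0.478), 21), (np.float64(0.482), 23), (np.float64(0.486), 30), (np.float64(0.49), 29), (np.float64(0.586), 15), (np.float64(0.59), 27), (np.float64(0.594), 28), (np.float64(0.598), 16), (np.float64(0.618), 4)]
(-0.136, -0.112) [393.6 196.2]
(-0.021, -0.112) [393.8  20.2]
(-0.136, 0.09) [ 74.7 187.7]
(-0.021, 0.09) [80.7 11.9]
(-0.138, -0.126) [415.7 199.9]
(-0.138, 0.126) [ 17.8 189.3]
```

View pics/v10.png

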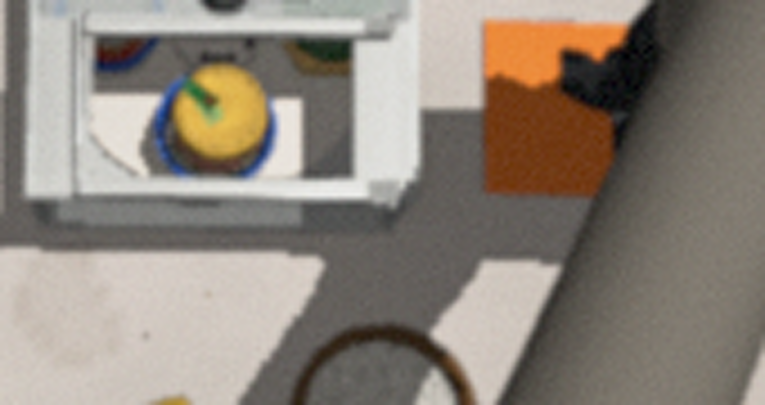

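The top view shows the cover at the right, level with the rails (about rows 20–195), and the hatch with the yellow jar in pocket three. Rail middle is x≈.541 and the cover centre matches the TCP. I'll lower to rail height and enter slowly.

```bash
python3 -m jog '[[5,-0.05,0.5,0.4,0],[5,-0.05,0.92,0.9,0],[5,-0.05,0.92,1.05,0],[5,-0.05,0.92,1.05,0],[5,-0.05,1.2,1.05,0],[5,-0.05,1.5,1.05,0],[5,-0.05,1.8,1.05,0],[5,-0.05,2.1,1.05,0],[5,-0.05,2.4,1.05,0],[5,-0.05,2.6,1.05,0],[5,-0.05,2.6,1.05,0]]'
```

```text
clock: 31.6
tool_pos: [0.5372, -0.1696, 0.1714]
eef_rot: [[-1.0, 0.024, 0.0], [0.024, 1.0, 0.001], [-0.0, 0.001, -1.0]]
wrist_force: [-0.5, -0.2, -2.3]
opening: 0.151
gripper_force: 60.7
```

```bash
python3 -m jog '[[5,0,0.5,0,0],[5,0,1.1,0,0],[5,0,1.7,0,0],[5,0,2.3,0,0],[5,0,2.9,0,0],[5,0,3.5,0,0],[5,0,4.1,0,0],[5,0,4.6,0,0],[5,0,5.0,0,0],[5,0,5.3,0,0],[5,0,5.5,0,0],[5,0,5.5,0,0]]'
```

```text
clock: 32.8
tool_pos: [0.5413, -0.0055, 0.1715]
eef_rot: [[-1.0, 0.025, 0.0], [0.025, 1.0, 0.0], [-0.0, 0.0, -1.0]]
wrist_force: [0.3, 0.4, -1.6]
opening: 0.15
gripper_force: 60.7
```

Smooth so far. Now I'll press gently to the stop.

```bash
python3 -m jog '[[5,0,0.1,0,0],[5,0,0.2,0,0],[5,0,0.28,0,0],[5,0,0.34,0,0],[5,0,0.34,0,0]]'
```

```text
clock: 33.3
tool_pos: [0.5416, 0.0034, 0.1716]
eef_rot: [[-1.0, 0.026, 0.0], [0.026, 1.0, -0.001], [-0.0, -0.001, -1.0]]
wrist_force: [0.4, -1.7, -1.6]
opening: 0.154
gripper_force: 60.7
```

```bash
python3 -m jog '[[5,0,0.05,0,0],[5,0,0.1,0,0],[5,0,0.15,0,0],[5,0,0.15,0,0]]'
```

```text
clock: 33.7
tool_pos: [0.542, 0.0039, 0.172]
eef_rot: [[-1.0, 0.027, 0.001], [0.027, 1.0, -0.006], [-0.002, -0.006, -1.0]]
wrist_force: [0.0, -9.3, 0.6]
opening: 0.152
gripper_force: 61.1
```

The stop is reached. Now ease off, lower 1 mm, release and lift away.

```bash
python3 -m jog '[[5,0,-0.15,0.03,0],[5,0,-0.15,0.05,0],[25,0,-0.15,0.05,0],[45,0,-0.15,0.05,0],[50,0,-0.15,0.05,0],[50,0,-0.15,-0.5,0],[50,0,-0.15,-1.5,0],[50,0,-0.15,-3,0],[50,0,-0.15,-4.2,0],[50,0,-0.15,-4.2,0],[50,0,-0.15,-4.2,0]]'
python3 - <<'E'
from h import *
p=cam("wrist"); s=status.get_state(); print(s["clock"],s["tool_pos"]); save(p,"w11.png")
for l in ("hatch_cover","hatch_home"):
    for a in nets.pinpoint(l,p)[:2]: print(l,np.round(a["xy"]),round(a["conf"],2),ray(p,a["xy"],.141).round(4))
W=cloud(p); C=p["color"].astype(int); m=(C[...,0]>150)&(C[...,0]>C[...,1]+50)&(C[...,2]<90)&(abs(W[...,2]-.15)<.03); print("plate z",np.percentile(W[m][:,2],[5,50,95]).round(4))
A=np.c_[W[m][:,:2],np.ones(m.sum())]; print("plane",np.linalg.lstsq(A,W[m][:,2],rcond=None)[0].round(4))
w=np.array([ray(p,x[::-1],.146)[:2] for x in np.argwhere(m)],np.float32); print(cv2.minAreaRect(w))
E
```

```text
clock: 34.8
tool_pos: [0.5417, 0.0046, 0.2982]
eef_rot: [[-1.0, 0.025, 0.002], [0.025, 1.0, 0.001], [-0.002, 0.001, -1.0]]
wrist_force: [0.7, 0.0, -0.6]
opening: 0.498
gripper_force: 0.0
34.85 [0.54092481 0.00456188 0.29684807]
hatch_cover [277. 203.] 0.92 [0.5414 0.0031 0.141 ]
plate z [0.1439 0.145  0.1462]
plane [-1.000e-04  1.900e-03  1.451e-01]
((0.5429813861846924, 0.0039626359939575195), (0.17903563380241394, 0.09471026062965393), 88.5378646850586)
```

View pics/w11.png

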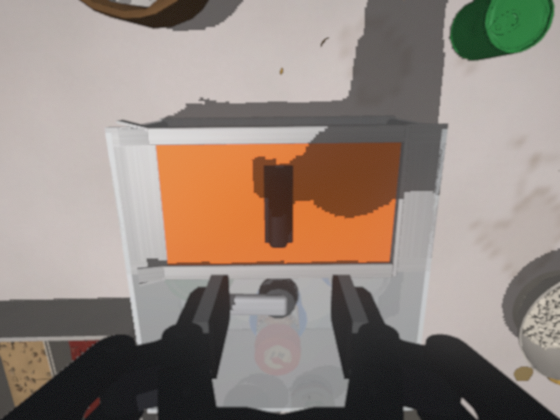

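The hatch is shut: the cover, with its grip at (279,205), lies flat between the rails and against the left stop, and the robot is clear. Handing in.

```bash
python3 -c "
from workcell import manip; print(manip.hand_in())"
```

```text
the job is handed in; nothing more can be done
None
```

The spice jar, red tin and yellow-lidded jar stand in pockets one, two and three, the orange cover is home against its stop, and the job was handed in at about 35 s; no verdict came back.

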